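# Unclip the capped tube and lay it in the tray

## Robot

A 6-joint arm with a two-finger parallel gripper is mounted at the origin on a cart in front of the work surface, level with it; the furniture and walls round the work are solid. World frame = base frame: x ahead of the robot, y to its left, z up, the work surface at z = 0. Lengths are in m, angles in rad, forces in N, time in s.
With the tool pointing down it reaches from about 0.3 to 0.775 m from the base axis. Payload 14.6 kg.
Tool frame: the origin (TCP) lies midway between the tips of the shut fingers; the grasp point (between the pads) lies 19 mm behind it (ctrl.grip_depth is the z of the grasp point in the tool frame, in m); z points along the fingers, y is the line along which they close (so a half turn about z gives the same grasp; the last joint's range is limited). The gripper opens to 94 mm and grips with 3 to 60 N. Pads are 16 mm wide; open, the fingers measure 119 mm over their backs; the gripper's body (75 mm by 177 mm) begins 78 mm behind the grasp point.
Start: joints at [-1.344, 0.3, 1.521, -0, 1.321, -0.067], TCP at [0.159, -0.526, 0.205] pointing down, gripper open.
Joint ranges: [-3.03, 3.03], [-0.79, 2.21], [0.23, 2.52], [-1.04, 4.18], [0, 3.07], [-2.55, 2.55]. Speed limits (rad/s): [2.22, 2.22, 2.57, 3.14, 3.14, 3.14].

## Interface

Orientations are given as [roll, pitch, yaw] about the fixed x, y, z axes, in that order (R = Rz(yaw) Ry(pitch) Rx(roll)).
In Python, from station import ctrl gives the robot as it stands. The module is installed in compiled form; this text tells all that it offers.
- The arm moves only by the tool carry_out, never from a script. Its argument "commands" is a list of rows, each a list of 3 entries, a list of its own where there are three numbers: the closure, from 0 (fully open) to 1 (shut), then the shift along the tool's x, y, z in mm, then the turn, a rotation vector about the tool's x, y, z in rad. In form: [[gripper, [tx, ty, tz], [wx, wy, wz]], ...]. A call has 1 to 10 rows; each row shifts and turns the commanded pose from where the row before left it, along the tool's axes as they then stand; what a row does not reach is not made up. A row lasts 1/8 s, in which the tool goes at most 62.5 mm and 10.7 degrees, less where a joint would pass 70% of its speed; a pose out of reach is approached as far as the arm can. A call with a gripper value outside its range is refused whole. The fingers move at their own pace and stop on an object; "squeeze" is the grip in N (left out, the last holds). Time passes only in rows, so rows that do not move let the fingers close. It gives the time, the measured TCP pose, the force, the opening and the grip force at its end, in the units of the state.
- ctrl.get_obs(): the state, without advancing time (a new reading comes with each control period).
- ctrl.camera(name): name is "side" or "top" or "wrist"; returns a dict with "img" (400x640x3 uint8, blue, green, red), "camera_matrix" (3x3 intrinsics, pixels), "rvec" (rotation vector, rad) and "tvec" (3), from world to camera coordinates, as OpenCV has them. Camera axes: x right, y down, z forward; pixel columns grow to the right and rows downward; lengths in m; the calibration is good to about 2 mm. A picture is of the moment at which its call begins. There is no depth.
- ctrl.hand_in(): hands the job in; it is judged then, once.
Trained networks look in the newest picture that a camera, given by its name, has taken for a name from the list of things; names that differ only in an ending like _2 or _b are one class to them, and where a whole thing is asked for, a point or a joint stands for the part that bears it (a point fixed in the world has none). Each returns a list of dicts, best first, with "score" (0 to 1); they miss things now and then, are a little off and sometimes report something else, mostly with a low value. They report only what shows in the picture. A call takes as long as a camera call. They do not tell look-alikes from the thing itself.
- ctrl.outline_of(thing, camera): "region" (400x640 bool, what is visible of it).
- ctrl.place_of(thing, camera): "at" ([x, y, z] in m, in world coordinates, good to about 4 mm: a listed point, or the origin of a listed thing).
The state is a dict: "time_s": time; "qpos": joint angles; "joint_vel": joint speeds; "tau": joint torques, N m; "ee_pos": TCP position; "eef_rot": TCP orientation; "force": force on the tool from outside, world axes, zero at the start; "moment": the same for the moment, N m; "grip_width": finger opening in m; "grip_force": force on a finger pad.
Only numpy, scipy, OpenCV 4.12 (cv2) and the standard library are available. Lean on these libraries where they do the work, as an engineer would, in place of code of your own. Each camera call takes 0.05 s, during which the arm holds its last target. There are 200 camera calls.

## Task

Two tubes are snapped into the spring clips of the holder. Pull the tube with the screw cap sideways out of its two clips (straight up, it resists and then snaps free) and lay it down flat in the steel tray, lowering it in rather than dropping it. Leave the short capless tube in its clips and the other things where they are.

Things in the scene. Friction and masses are not known exactly. Their poses are not given: they have to be found in the camera images.
- holder: Fixed grey clip holder: base plate 150 (x) x 190 (y) x 10 mm, origin under its centre at bench level. Two stations, 50 mm to either side of the origin along y, each hold one tube level along the holder's x axis in two clips, tube axis 48 mm above the bench. End stops, 4 mm thick and 48 mm high, at x = +66 and -66 mm keep a tube from sliding out endways
- clips_left (a point): Point on the seated tube's axis midway between the clips of the station at the holder's +y side. The station's two C-shaped steel spring clips are 8 mm wide (feet 10 mm), centred 27 mm to either side along x, open at the top, 64 mm high and 30 mm across; between them a tube is free over 44 mm, with 38 mm of air from its axis down to the base plate
- clips_right (a point): The same for the station at the holder's -y side. Each clip has two sprung jaws that spread about 3 mm each; pulling a tube level and straight up out of both clips takes 8 to 12 N in the first 3 mm, fades to nothing at 8 mm, then the jaws snap it upwards and it is clear after 16 mm
- capped_tube: The tube to move: white plastic tube with a grey ribbed screw cap, 120 mm long, 17 mm diameter, 30 g; the cap is 22 mm in diameter and 13 mm long, the other end is a cone 20 mm long. Origin on its axis at mid length, which at the start lies midway between its two clips; x runs along the tube towards the cap. It may be at either station
- short_tube: Bystander: plain white tube without a cap, rounded at both ends, 80 mm long, 17 mm diameter; origin on its axis at mid length, x along it; at the other station, must stay in its clips
- tray: Fixed low steel tray, 180 (x) x 130 (y) x 20 mm outside, walls and floor 3 mm thick, rolled rim to 21.5 mm above the bench and 2.5 mm outwards; origin under its centre at bench level, so its inner floor is at z = 3 mm
- tip_end (a point): Point on the axis of the capped tube, 50 mm from its middle towards the cone end
- cap_end (a point): Point on the axis of the capped tube, 53.5 mm from its middle, inside the cap
- timer: Bystander: white square timer, 66 x 66 x 19 mm, lying flat, origin under its centre
- dropper_bottle: Bystander: small bottle, 26 mm diameter, 64 mm high, upright, origin under its centre
- tape_roll: Bystander: roll of tape, 96 mm diameter, 25 mm high, lying flat, origin under its centre
Mind the look-alikes: they are no part of the job. Several things have the shape of the tray; the one meant has the colours described above.

How it is judged:
On the way, in this order (a step that is already met when the one before it is completed fails the run):
1. the capped tube is out of its clips, held, its middle more than 80 mm above the bench (height (world z) of capped_tube above 0.08 m and contact force between the fingers and capped_tube above 0.5 N), for 0.1 s.
2. the capped tube, still held, is down in the tray: inside its walls and its middle less than 35 mm above the bench (x of capped_tube in the frame of tray between -0.087 and 0.087 m and y of capped_tube in the frame of tray between -0.062 and 0.062 m and z of capped_tube in the frame of tray below 0.035 m and contact force between the fingers and capped_tube above 0.5 N), for 0.05 s.
At the end, for the whole second after the job is handed in: The capped tube lies flat on the tray's floor, wholly inside the walls (both ends of its axis less than 22 mm above the bench), at rest (under 0.03 m/s); the short tube is still in its clips (moved less than 12 mm) (x of capped_tube in the frame of tray between -0.087 and 0.087 m and y of capped_tube in the frame of tray between -0.062 and 0.062 m and z of each of tip_end, cap_end in the frame of tray below 0.022 m and linear speed of capped_tube below 0.03 m/s and distance of short_tube from where it was at the start of the episode below 0.012 m); the robot touches nothing.
It fails at once if the short tube is pulled from its clips (moved 12 mm) (distance of short_tube from where it was at the start of the episode above 0.012 m).
It fails at once if a bystander (timer, bottle or tape roll) is shifted by more than 30 mm (distance of any of timer, dropper_bottle, tape_roll from where it was at the start of the episode above 0.03 m).
It also fails if it takes over 40 s, if anything falls off the work surface, if the arm or the gripper's body presses on something with over 40 N, if the wrist force passes 120 N, or if a joint passes its speed limit or range.

## Working session

There is one attempt and no reset: what is moved stays moved. The work goes in short steps, Python scripts to look and compute and a tool call to move; the robot and the scene stay as the last step left them, time stands still between calls to the robot, and variables do not carry over. Pictures are saved under pics/ and viewed, at most 10 in all, crops included, and the job is handed in when it is done.

Besides the shell and the picture viewer there is one more tool, called after "Emit:" as name(argument=value, ...) on one line, values as JSON. carry_out: Moves the arm, as the interface text tells. Its arguments: {"type":"object","properties":{"commands":{"type":"array","items":{"type":"array"}},"squeeze":{"type":"number"}},"required":["commands"]}

```bash
mkdir -p pics; python3 - <<'E'
from station import ctrl
import cv2,numpy as np
o=ctrl.get_obs();print(o['time_s'],o['ee_pos'],o['eef_rot'],o['grip_width'],ctrl.grip_depth)
ims=[]
for c in('top','side'):
    d=ctrl.camera(c);ims.append(d['img'])
    for t in('capped_tube','cap_end','tip_end','short_tube','clips_left','clips_right','holder','tray','timer','dropper_bottle','tape_roll'):
        for r in ctrl.place_of(t,c)[:3]: print(c,t,np.round(r['at'],3),round(r['score'],2))
cv2.imwrite('pics/a.png',ims[0]);cv2.imwrite('pics/b.png',ims[1])
E
```

```text
0.0 [ 0.15920295 -0.52617146  0.20488774] [-3.14042046e+00 -6.75869971e-05  2.93749327e-01] 0.09406304186016737 -0.0188
top capped_tube [0.492 0.19  0.048] 0.52
top cap_end [0.544 0.204 0.048] 0.6
top tip_end [ 0.422  0.37  -0.001] 0.63
top short_tube [0.529 0.101 0.05 ] 0.38
top clips_left [0.494 0.192 0.048] 0.85
top clips_right [0.524 0.095 0.05 ] 0.95
top holder [ 0.508  0.143 -0.003] 0.8
top tray [ 0.527 -0.164  0.002] 0.64
top tray [ 0.536 -0.645 -0.002] 0.64
top timer [ 0.423  0.371 -0.001] 0.74
top dropper_bottle [ 0.648  0.393 -0.   ] 0.61
top dropper_bottle [0.546 0.205 0.05 ] 0.46
side capped_tube [0.49  0.19  0.049] 0.74
side capped_tube [0.527 0.095 0.049] 0.68
side cap_end [0.541 0.204 0.049] 0.57
side tip_end [0.449 0.176 0.048] 0.5
side short_tube [0.524 0.096 0.05 ] 0.57
side clips_left [0.498 0.188 0.046] 0.89
side clips_right [0.526 0.095 0.054] 0.58
side clips_right [0.449 0.179 0.046] 0.22
side holder [ 0.418  0.369 -0.001] 0.23
side tray [ 0.534 -0.646  0.   ] 0.83
side tray [ 0.523 -0.163  0.003] 0.64
side timer [0.418 0.37  0.   ] 0.87
side timer [ 0.511  0.146 -0.002] 0.48
side dropper_bottle [ 0.654  0.393 -0.002] 0.7
side tape_roll [ 0.575 -0.426  0.003] 0.49
```

View pics/a.png

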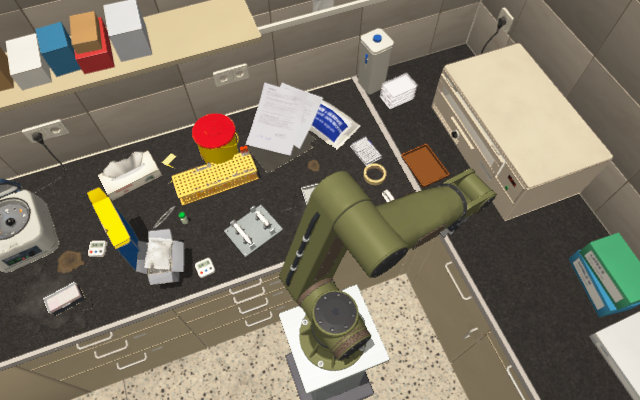

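View pics/b.png

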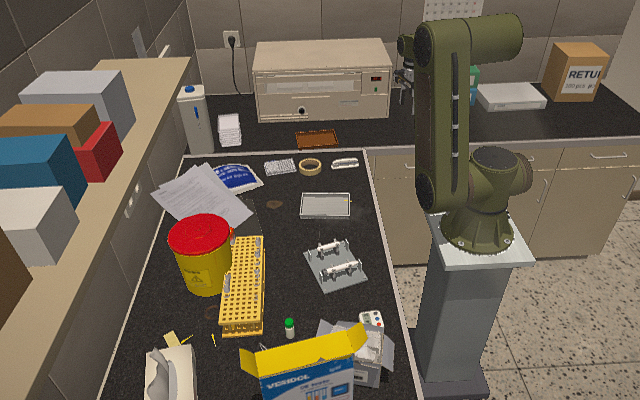

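Top view: holder at (253,230), arm covering the steel tray. Side view: steel tray at (325,205), brown look-alike at (318,139), holder at (335,263). I'll zoom in on the holder and measure the tray's yaw.

```bash
cat > h.py <<'E'
from station import ctrl
import cv2,numpy as np
def ground(d,uv,z):
    K=d['camera_matrix'];R=cv2.Rodrigues(np.array(d['rvec'],float))[0];t=np.array(d['tvec'],float).ravel()
    p=cv2.undistortPoints(np.array(uv,float).reshape(-1,1,2),K,None).reshape(-1,2)
    r=np.c_[p,np.ones(len(p))]@R; c=-R.T@t
    return c+r*((z-c[2])/r[:,2])[:,None]
E
python3 - <<'E'
from h import *
d=ctrl.camera('side');im=d['img']
for r in ctrl.outline_of('tray','side'):
    m=np.argwhere(r['region'])[:,::-1]
    if len(m)<50: continue
    print(r['score'],m.mean(0),len(m))
    g=ground(d,m,.0215)[:,:2].astype(np.float32)
    print(cv2.minAreaRect(g))
for r in ctrl.outline_of('capped_tube','side'): print('tube',r['score'],np.argwhere(r['region'])[:,::-1].mean(0))
t=ctrl.camera('top')['img']
a=cv2.resize(im[180:300,290:390],None,fx=4,fy=4,interpolation=2)
b=cv2.resize(t[195:265,215:300],(400,330),interpolation=2)
o=np.zeros((480,800,3),np.uint8);o[:,:400]=a;o[:330,400:]=b
cv2.imwrite('pics/c.png',o)
E
```

```text
0.74 [324.60639127 205.72330475] 1283
((0.526229202747345, -0.1440334916114807), (0.15307694673538208, 0.18460585176944733), 85.73019409179688)
0.68 [316.10846561 139.61772487] 756
((0.5383591055870056, -0.624518632888794), (0.1871892213821411, 0.16411499679088593), 5.68018913269043)
0.24 [334.55995538 267.50250976] 1793
((0.5102137327194214, 0.15265047550201416), (0.15717777609825134, 0.20519237220287323), 18.34099006652832)
tube 0.75 [337.64478764 267.6988417 ]
```

View pics/c.png

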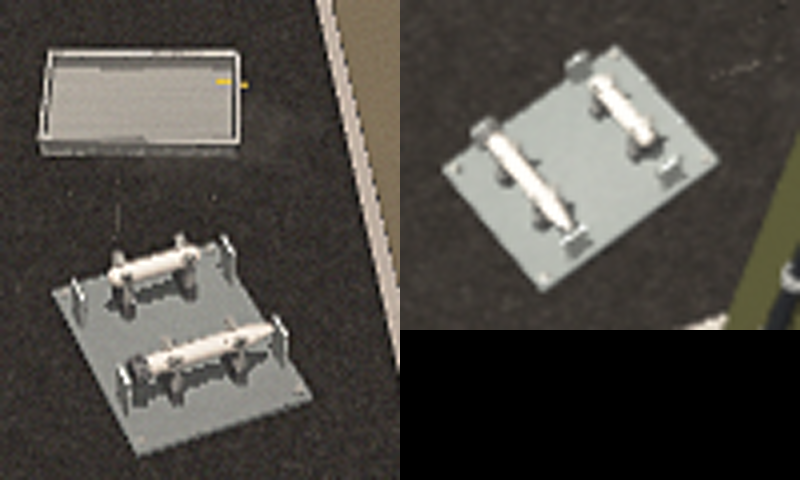

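The capped tube is at the left (+y) station: in the left crop, the longer tube with its grey cap at about (130,365). The steel tray is grey, with its long side along x and a yaw of about -4°. The tool yaw (0.294) already matches the tube, so I'll move over it.

Emit:
carry_out(commands=[[0,[41,-23.5,0],[0,0,0]],[0,[41,-23.5,0],[0,0,0]],[0,[41,-23.5,0],[0,0,0]],[0,[41,-23.5,0],[0,0,0]],[0,[41,-23.5,0],[0,0,0]],[0,[41,-23.5,0],[0,0,0]],[0,[41,-23.5,0],[0,0,0]],[0,[41,-23.5,0],[0,0,0]]])

```text
time_s: 2.4
ee_pos: [0.4197, -0.2502, 0.2056]
eef_rot: [3.141, -0.0, 0.294]
force: [0.1, -0.8, -0.4]
grip_width: 0.0944
grip_force: 0.0
```

Emit:
carry_out(commands=[[0,[22,-44.4,0],[0,0,0]],[0,[22,-44.4,0],[0,0,0]],[0,[22,-44.4,0],[0,0,0]],[0,[22,-44.4,0],[0,0,0]],[0,[22,-44.4,0],[0,0,0]],[0,[22,-44.4,0],[0,0,0]],[0,[22,-44.4,0],[0,0,0]],[0,[22,-44.4,0],[0,0,0]],[0,[22,-44.4,0],[0,0,0]],[0,[0,0,0],[0,0,0]]])

```text
time_s: 3.65
ee_pos: [0.4924, 0.1907, 0.205]
eef_rot: [-3.141, 0.0, 0.297]
force: [0.4, -1.2, 0.5]
grip_width: 0.094
grip_force: 0.0
```

```bash
python3 - <<'E'
from h import *
o=ctrl.get_obs();print(o['time_s'],o['ee_pos'],o['eef_rot'])
for c in('wrist','top'):
    d=ctrl.camera(c)
    cv2.imwrite(f'pics/d_{c}.png',d['img'])
    for t in('capped_tube','cap_end','tip_end','short_tube','clips_left','clips_right','holder','tray'):
        for r in ctrl.place_of(t,c)[:2]: print(c,t,np.round(r['at'],4),round(r['score'],2))
for r in ctrl.outline_of('tray','top')[:3]:
    m=np.argwhere(r['region'])[:,::-1]
    if len(m)>50: print(r['score'],cv2.minAreaRect(ground(d,m,.0215)[:,:2].astype(np.float32)))
E
```

```text
3.65 [0.49239843 0.19073566 0.20504297] [-3.14138690e+00  4.63264542e-04  2.97203501e-01]
wrist capped_tube [0.4926 0.1906 0.0477] 0.56
wrist cap_end [0.5442 0.2128 0.0476] 0.77
wrist tip_end [0.4431 0.1686 0.0479] 0.71
wrist short_tube [0.5284 0.091  0.0512] 0.58
wrist short_tube [0.4923 0.1916 0.0489] 0.37
wrist clips_left [0.494  0.1925 0.0447] 0.83
wrist clips_left [0.5454 0.2139 0.0498] 0.19
wrist clips_right [0.5269 0.0989 0.0486] 0.85
wrist tray [0.5269 0.093  0.0496] 0.71
wrist tray [ 0.5229 -0.1599 -0.0031] 0.62
top capped_tube [0.4944 0.1907 0.05  ] 0.47
top cap_end [0.5463 0.2051 0.0485] 0.52
top cap_end [ 5.097e-01  1.423e-01 -5.000e-04] 0.34
top tip_end [0.4432 0.1785 0.0478] 0.58
top clips_left [0.495  0.1923 0.0507] 0.66
top clips_right [0.4939 0.1933 0.048 ] 0.59
top holder [ 0.5065  0.1429 -0.0035] 0.91
top holder [0.5462 0.2038 0.0504] 0.73
top tray [ 0.537  -0.6451 -0.0018] 0.59
top tray [ 0.5258 -0.1648  0.0008] 0.58
0.94 ((0.5192027688026428, -0.16115954518318176), (0.13691028952598572, 0.19486936926841736), 85.07388305664062)
0.82 ((0.530848503112793, -0.6414682865142822), (0.2002486288547516, 0.15099114179611206), 5.9547858238220215)
0.23 ((0.4819965660572052, 0.20210649073123932), (0.15065675973892212, 0.0666840672492981), 18.81599998474121)
```

View pics/d_wrist.png

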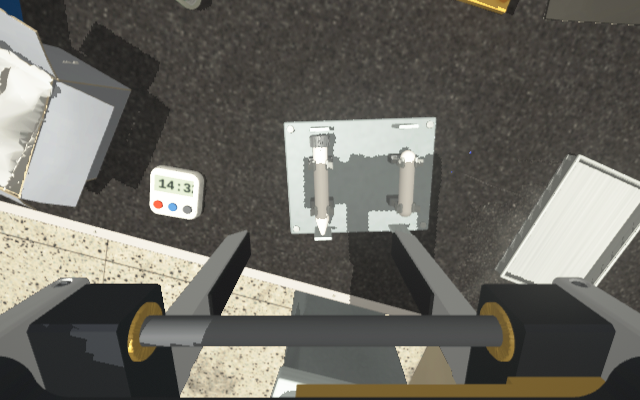

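The wrist view shows the capped tube vertical at column 321, rows 130–238, centred and aligned between the fingers (col 320). The networks agree on (0.493, 0.191, 0.048), so I'll descend, grip, and check before pulling.

Emit:
carry_out(commands=[[0,[0,0,45],[0,0,0]],[0,[0,0,45],[0,0,0]],[0,[0,0,40],[0,0,0]],[0,[0,0,25],[0,0,0]],[0,[0,0,12],[0,0,0]],[0,[0,0,9],[0,0,0]],[0,[0,0,0],[0,0,0]]], squeeze=40)

```text
time_s: 5.48
ee_pos: [0.4927, 0.1884, 0.0296]
eef_rot: [-3.142, -0.0, 0.294]
force: [-0.0, -1.3, 0.4]
grip_width: 0.0938
grip_force: 0.0
```

Emit:
carry_out(commands=[[0.5,[0,0,0],[0,0,0]],[0.7,[0,0,0],[0,0,0]],[1,[0,0,0],[0,0,0]],[1,[0,0,0],[0,0,0]],[1,[0,0,0],[0,0,0]],[1,[0,0,0],[0,0,0]]])

```text
time_s: 6.22
ee_pos: [0.4926, 0.1883, 0.0294]
eef_rot: [-3.142, 0.0, 0.294]
force: [-0.1, 0.3, 0.8]
grip_width: 0.0374
grip_force: 0.0
```

Emit:
carry_out(commands=[[1,[0,0,0],[0,0,0]],[1,[0,0,0],[0,0,0]],[1,[0,0,0],[0,0,0]],[1,[0,0,0],[0,0,0]],[1,[0,0,0],[0,0,0]],[1,[0,0,0],[0,0,0]]])

```text
time_s: 6.98
ee_pos: [0.4922, 0.1898, 0.0298]
eef_rot: [-3.139, -0.0, 0.294]
force: [-4.1, 12.1, 2.8]
grip_width: 0.016
grip_force: 40.0
```

Gripped (16 mm, 40 N), with 12 N of side load. I'll relieve that, then pull straight up slowly.

Emit:
carry_out(commands=[[1,[0,-1,0],[0,0,0]],[1,[0,-0.5,0],[0,0,0]],[1,[0,0,0],[0,0,0]]])

```text
time_s: 7.35
ee_pos: [0.4922, 0.19, 0.0297]
eef_rot: [-3.141, -0.0, 0.294]
force: [-2.6, 4.9, 4.3]
grip_width: 0.0163
grip_force: 39.9
```

Emit:
carry_out(commands=[[1,[0,0,-2],[0,0,0]],[1,[0,0,-2],[0,0,0]],[1,[0,0,-2],[0,0,0]],[1,[0,0,-2],[0,0,0]],[1,[0,0,-2],[0,0,0]],[1,[0,0,-3],[0,0,0]],[1,[0,0,-3],[0,0,0]],[1,[0,0,-4],[0,0,0]],[1,[0,0,-5],[0,0,0]],[1,[0,0,-10],[0,0,0]]])

```text
time_s: 8.6
ee_pos: [0.492, 0.1897, 0.0648]
eef_rot: [3.142, 0.001, 0.294]
force: [0.3, 0.0, -1.3]
grip_width: 0.0158
grip_force: 39.9
```

Emit:
carry_out(commands=[[1,[0,0,-20],[0,0,0]],[1,[0,0,-30],[0,0,0]],[1,[0,0,-30],[0,0,0]],[1,[0,0,-20],[0,0,0]],[1,[0,0,0],[0,0,0]]])

```text
time_s: 9.22
ee_pos: [0.4927, 0.1899, 0.1661]
eef_rot: [3.142, -0.003, 0.294]
force: [0.9, -0.9, -0.7]
grip_width: 0.0158
grip_force: 39.9
```

```bash
python3 - <<'E'
from h import *
o=ctrl.get_obs();print(o['time_s'],o['ee_pos'],o['eef_rot'],o['grip_width'],o['grip_force'])
ims=[]
for c in('wrist','side','top'):
    d=ctrl.camera(c);ims.append(d['img'])
    for t in('capped_tube','cap_end','tip_end','short_tube','tray'):
        for r in ctrl.place_of(t,c)[:2]: print(c,t,np.round(r['at'],4),round(r['score'],2))
o=np.vstack([cv2.resize(ims[0],(400,250)),cv2.resize(ims[1][100:350,200:600],(400,250))])
cv2.imwrite('pics/e.png',o)
E
```

```text
9.225 [0.49271962 0.18992638 0.16607753] [ 3.14154045e+00 -3.04421198e-03  2.93825402e-01] 0.015794397688955658 39.87229585647583
wrist capped_tube [0.4962 0.19   0.1844] 0.56
wrist cap_end [0.5461 0.2138 0.1872] 0.7
wrist cap_end [0.4185 0.3683 0.0008] 0.42
wrist tip_end [0.4417 0.17   0.1841] 0.78
wrist short_tube [0.5296 0.0928 0.0484] 0.74
wrist short_tube [0.4432 0.1733 0.1829] 0.16
wrist tray [ 0.5193 -0.165  -0.0038] 0.92
wrist tray [0.4934 0.1926 0.1867] 0.38
side capped_tube [0.4898 0.1894 0.1808] 0.6
side cap_end [0.54   0.2064 0.1849] 0.52
side tip_end [0.4451 0.1776 0.1826] 0.59
side tip_end [ 0.6507  0.391  -0.0025] 0.25
side short_tube [0.5249 0.0947 0.0492] 0.55
side tray [ 0.5319 -0.647  -0.0015] 0.96
side tray [ 0.5216 -0.1659  0.0018] 0.85
top cap_end [ 0.4222  0.3719 -0.0043] 0.39
top tray [ 0.5249 -0.1657  0.0047] 0.61
top tray [ 0.537  -0.6484 -0.0009] 0.58
```

View pics/e.png

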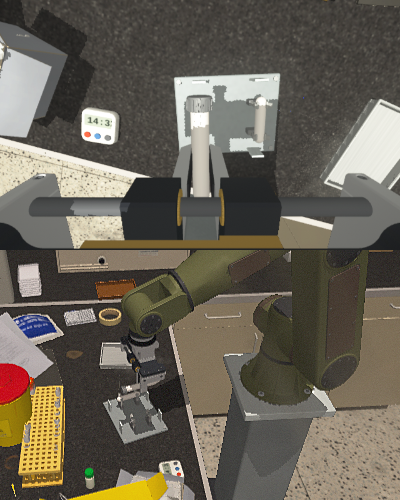

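Tube held level, with the cap end away from the arm, and the short tube still in its clips at about (260,120). Now over the tray, then turn to the tray's yaw.

Emit:
carry_out(commands=[[1,[-9.2,43.4,0],[0,0,0]],[1,[-9.2,43.4,0],[0,0,0]],[1,[-9.2,43.4,0],[0,0,0]],[1,[-9.2,43.4,0],[0,0,0]],[1,[-9.2,43.4,0],[0,0,0]],[1,[-9.2,43.4,0],[0,0,0]],[1,[-9.2,43.4,0],[0,0,0]],[1,[-9.2,43.4,0],[0,0,0]]])

```text
time_s: 11.12
ee_pos: [0.5222, -0.1654, 0.1645]
eef_rot: [3.141, -0.0, 0.294]
force: [0.4, 0.9, -0.0]
grip_width: 0.016
grip_force: 39.9
```

Emit:
carry_out(commands=[[1,[0,0,0],[0,0,0.095]],[1,[0,0,0],[0,0,0.095]],[1,[0,0,0],[0,0,0.095]],[1,[0,0,0],[0,0,0.09]],[1,[0,0,0],[0,0,0]]])

```text
time_s: 11.75
ee_pos: [0.5222, -0.1639, 0.1644]
eef_rot: [-3.142, 0.0, -0.081]
force: [0.3, -0.1, -0.3]
grip_width: 0.0158
grip_force: 39.9
```

```bash
python3 - <<'E'
from h import *
o=ctrl.get_obs();print(o['time_s'],o['ee_pos'],o['eef_rot'],o['grip_width'],o['grip_force'])
for c in('wrist','side'):
    d=ctrl.camera(c)
    cv2.imwrite(f'pics/f_{c}.png',d['img'])
    for t in('capped_tube','cap_end','tip_end','tray'):
        for r in ctrl.place_of(t,c)[:2]: print(c,t,np.round(r['at'],4),round(r['score'],2))
E
```

```text
11.75 [ 0.52223896 -0.16388938  0.16442826] [-3.14156524e+00  2.56545598e-05 -8.06794417e-02] 0.015834075565097108 39.8717075586319
wrist capped_tube [ 0.5221 -0.1629  0.1837] 0.7
wrist cap_end [ 0.5785 -0.162   0.1846] 0.83
wrist cap_end [0.5224 0.1    0.051 ] 0.57
wrist tip_end [ 0.4699 -0.1641  0.1833] 0.8
side capped_tube [ 0.5254 -0.1654  0.1823] 0.59
side cap_end [ 0.572  -0.1707  0.1826] 0.45
side tip_end [ 0.4772 -0.1557  0.1843] 0.52
side tip_end [ 0.6513  0.3934 -0.0027] 0.47
side tray [ 0.5359 -0.6497 -0.0014] 0.85
side tray [ 0.5219 -0.1634  0.0034] 0.79
```

View pics/f_wrist.png

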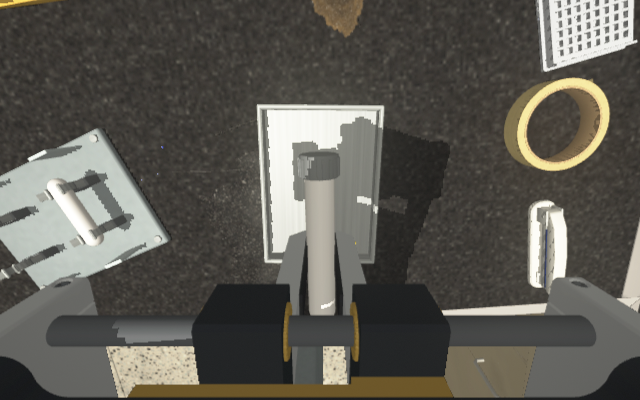

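The wrist view shows the tray at cols 258–383, rows 105–262, aligned and centred on the tube at col 320. Lowering until the fingertips are just above the floor.

Emit:
carry_out(commands=[[1,[0,0,40],[0,0,0]],[1,[0,0,40],[0,0,0]],[1,[0,0,35],[0,0,0]],[1,[0,0,20],[0,0,0]],[1,[0,0,10],[0,0,0]],[1,[0,0,8],[0,0,0]],[1,[0,0,5],[0,0,0]],[1,[0,0,0],[0,0,0]],[1,[0,0,0],[0,0,0]]])

```text
time_s: 13.38
ee_pos: [0.5225, -0.164, 0.0069]
eef_rot: [3.141, -0.001, -0.081]
force: [0.2, 0.5, -0.2]
grip_width: 0.0161
grip_force: 39.9
```

Emit:
carry_out(commands=[[1,[0,0,1],[0,0,0]],[1,[0,0,1],[0,0,0]],[1,[0,0,0],[0,0,0]]], squeeze=4)

```text
time_s: 13.75
ee_pos: [0.5222, -0.1639, 0.0044]
eef_rot: [-3.142, 0.0, -0.081]
force: [0.6, 0.1, 0.7]
grip_width: 0.0165
grip_force: 4.0
```

Emit:
carry_out(commands=[[0.8,[0,0,0],[0,0,0]],[0.78,[0,0,0],[0,0,0]],[0.76,[0,0,0],[0,0,0]],[0.76,[0,0,0],[0,0,0]],[0.75,[0,0,0],[0,0,0]],[0.74,[0,0,0],[0,0,0]],[0.72,[0,0,0],[0,0,0]],[0.72,[0,0,0],[0,0,0]]])

```text
time_s: 14.75
ee_pos: [0.5222, -0.1639, 0.0045]
eef_rot: [3.142, -0.0, -0.081]
force: [-0.3, 0.1, -0.1]
grip_width: 0.0266
grip_force: 0.0
```

```bash
python3 - <<'E'
from h import *
o=ctrl.get_obs();print(o['time_s'],o['ee_pos'],o['grip_width'],o['force'])
d=ctrl.camera('wrist')
cv2.imwrite(f'pics/g.png',d['img'])
for t in('capped_tube','cap_end','tip_end'):
    for r in ctrl.place_of(t,'wrist')[:2]: print(t,np.round(r['at'],4),round(r['score'],2))
E
```

```text
14.75 [ 0.52224106 -0.16388758  0.0044685 ] 0.02664728688055095 [-0.29075488  0.12523509 -0.12890269]
capped_tube [ 0.5248 -0.1622  0.0139] 0.69
cap_end [ 0.5797 -0.1642  0.0152] 0.92
tip_end [ 0.4709 -0.1643  0.0111] 0.75
tip_end [ 0.5785 -0.1645  0.017 ] 0.55
```

View pics/g.png

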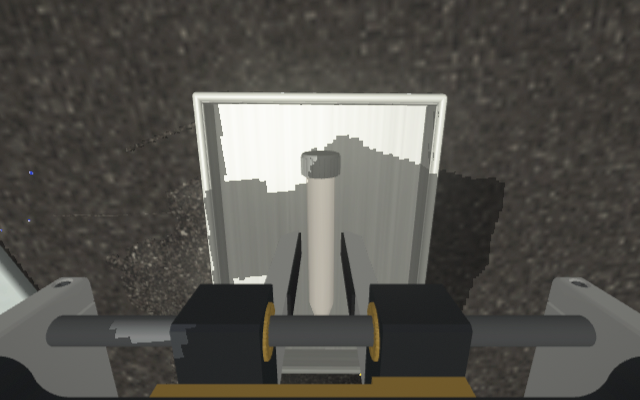

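The tube lies on the tray floor (col 320, rows 150–310), free between the fingers at axis height about 13 mm. I'll open a little more and retreat upwards.

Emit:
carry_out(commands=[[0.65,[0,0,0],[0,0,0]],[0.62,[0,0,0],[0,0,0]],[0.62,[0,0,-5],[0,0,0]],[0.62,[0,0,-15],[0,0,0]],[0.62,[0,0,-30],[0,0,0]],[0.62,[0,0,-40],[0,0,0]],[0.62,[0,0,-40],[0,0,0]],[0.62,[0,0,0],[0,0,0]],[0.62,[0,0,0],[0,0,0]]])

```text
time_s: 16.08
ee_pos: [0.5219, -0.1638, 0.1343]
eef_rot: [-3.142, 0.0, -0.081]
force: [-0.6, -0.2, -1.1]
grip_width: 0.0361
grip_force: 0.0
```

```bash
python3 - <<'E'
from h import *
for i in range(2):
  d=ctrl.camera('wrist')
  for t in('capped_tube','cap_end','tip_end','short_tube'):
    for r in ctrl.place_of(t,'wrist')[:1]: print(t,np.round(r['at'],4),round(r['score'],2))
o=ctrl.get_obs();print(o['time_s'],o['ee_pos'],o['joint_vel'])
E
```

```text
capped_tube [ 0.5234 -0.16    0.0107] 0.76
cap_end [ 0.5768 -0.1638  0.015 ] 0.63
tip_end [ 0.4687 -0.1653  0.0102] 0.66
short_tube [0.5266 0.0917 0.0529] 0.62
capped_tube [ 0.524  -0.1647  0.0134] 0.66
cap_end [ 0.5784 -0.1638  0.0154] 0.88
tip_end [ 0.4687 -0.162   0.01  ] 0.81
short_tube [0.5286 0.0945 0.047 ] 0.56
16.575 [ 0.52218801 -0.16386944  0.13427854] [ 2.43268173e-05 -2.35878503e-03 -6.98349209e-04  5.20014347e-04
 -1.14331384e-03  2.02205308e-04]
```

```bash
python3 -c "
from station import ctrl
print(ctrl.hand_in())"
```

```text
the job is handed in; nothing more can be done
None
```

The capped tube is out of its clips and lying flat in the steel tray (about 10 mm of free fall at release, because the fingertips reach the floor first), the short tube is still in its clips, and the job is handed in at about 16.6 s with no verdict returned.

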